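Offer up the strap-hinge leaf to the jamb block and hold it for the pin

ROBOT

A 7-joint arm with a two-finger parallel gripper is mounted at the origin on the work surface. World frame = base frame: x ahead of the robot, y to its left, z up, the work surface at z = 0. Lengths are in m, angles in rad, forces in N, time in s.
With the tool pointing down it reaches from about 0.425 to 1.025 m from the base axis. Payload 9.4 kg.
Tool frame: the origin (TCP) lies on the centre line of the jaws, within the pads' length; the fingertips stand 8 mm ahead of it and the grasp point (between the pads) lies 11 mm behind it; z points along the fingers, y is the direction in which the jaws open and shut (so a half turn about z gives the same grasp; the last joint's range is limited). The gripper opens to 93 mm and grips with 3 to 60 N. Pads are 15 mm wide; open, the fingers measure 128 mm over their backs; the gripper's body (75 mm by 188 mm) begins 65 mm behind the grasp point.
Start: joints at [1.151, 0.599, -0.003, 1.599, 0.002, 0.943, -0.08], TCP at [0.244, -0.683, 0.227] pointing down, gripper open.
Joint ranges: [-2.57, 2.57], [-0.35, 1.97], [-1.29, 1.29], [0.11, 2.56], [-1.05, 4.19], [0.11, 1.86], [-2.63, 2.63]. Speed limits (rad/s): [2.22, 2.22, 3.01, 3.01, 3.14, 3.14, 3.14].

INTERFACE

Orientations are given as a unit quaternion [x, y, z, w].
In Python, from cell import telemetry, camera, workorder gives the robot as it stands.
- The arm moves only by the tool step_arm, never from a script. Its argument "moves" is a list of rows, each a list of 3 entries, a list of its own where there are three numbers: the finger opening in mm, from 0 to 93, then the shift along the tool's x, y, z in units of 0.3 m (1.0 is 0.3 m), then the turn, a rotation vector about the tool's x, y, z in units of 90 degrees (1.0 is 90 degrees). In form: [[grip, [tx, ty, tz], [ax, ay, az]], ...]. A call has 1 to 10 rows; each row is the pose to reach, as a shift and turn from the pose measured when the call began, along the tool's axes at that moment; what a row does not reach only later rows make up. A row lasts 1/8 s, in which the tool goes at most 62.5 mm and 10.7 degrees, less where a joint would pass 70% of its speed; a pose out of reach is approached as far as the arm can. A call with a number of a shift or a turn outside -1 to 1 is refused whole. A call with a gripper value outside its range is refused whole. The fingers move at their own pace and stop on an object; "newtons" is the grip in N (left out, the last holds). Time passes only in rows, so rows that repeat a pose let the fingers close. It gives the time, the measured TCP pose, the force and the opening at its end, in the units of the state.
- telemetry.read_state(): the state, without advancing time (a new reading comes with each control period).
- camera(name): name is "scene" or "top" or "wrist"; returns a dict with "img" (480x640x3 uint8, blue, green, red), "depth" (480x640 float32, m along the optical axis (not along the pixel's ray), 0 where there is no reading), "K" (3x3 intrinsics, pixels), "dist_coeffs" ([k1, k2, p1, p2, k3] as OpenCV has them; the pictures are not rectified), "rvec" (rotation vector, rad) and "tvec" (3), from world to camera coordinates, as OpenCV has them. Camera axes: x right, y down, z forward; pixel columns grow to the right and rows downward; lengths in m; the calibration is good to about 2 mm. A picture is of the moment at which its call begins.
- workorder.job_done(): hands the job in, once; it reports no verdict.
The state is a dict: "time": time; "joint_positions": joint angles; "qd": joint speeds; "joint_efforts": joint torques, N m; "ee_pos": TCP position; "orientation": TCP orientation; "ft_force": force on the tool from outside, world axes, zero at the start; "ft_torque": the same for the moment, N m; "grip_width": finger opening in m.
Only numpy, scipy, OpenCV 4.12 (cv2) and the standard library are available. Lean on these libraries where they do the work, as an engineer would, in place of code of your own. Each camera call takes 0.05 s, during which the arm holds its last target.

TASK

Pull the long steel strap-hinge leaf up out of the bench caddy and lower its knuckle gently between the two knuckles of the fixed leaf on the wooden jamb block, until all three knuckle holes line up so that the hinge pin could be pushed straight through. Finish while still holding the leaf there: it must hang from the gripper with its holes in line, not rest or lean on the block. Leave the pin and everything else on the bench where they are.

Things in the scene. Friction and masses are not known exactly. Their poses are not given: they have to be found in the camera images.
- leaf_grip (a point): Grasp point of the loose steel strap leaf (199 mm long, 0.2 to 0.4 kg): centre of its flat strap (26 wide, 8 thick), 44 mm below its rounded top. z along the strap away from the knuckle, x through the thickness, y across the width. It starts knuckle down in a caddy slot, leaning up to 6 degrees, by far the tallest thing there, its upper 100 mm clear. Any slot; width along the row.
- leaf_hole (a point): Centre of the loose leaf's knuckle bore. The knuckle is a tube (22 mm outside, 14 mm bore, 26 mm long) at the strap's lower end. This point is 144 mm below leaf_grip along the strap and 7 mm to its +x side (the strap is tangent to the tube). Same axes as leaf_grip: y is the bore axis. The leaf's lower end is 11 mm below it.
- jamb_axis (a point): Where the loose hole belongs: middle of the 34 mm gap between the two fixed knuckles (steel tubes, 22 mm outside, 14 mm bore, 32 mm long), on their bore axis, 101 mm above the bench. y is the bore axis (level), z up, x away from the block. The gap is open above, below and on +x; on -x the block is 18 mm away. The pin is 8 mm thick: it passes if bores are in line to about 4 mm.
- jamb: Jamb block, fixed: wood, 70 x 100 x 90 mm high (x, y, z) on a thin steel plate 120 x 160 mm, with a steel hinge leaf on top whose two knuckles overhang the block's +x edge, away from the robot. Origin under its centre on the bench; jamb_axis is at x 53 mm, z 101 mm from it.
- caddy: Bench caddy, fixed: open aluminium box 36 x 124 x 90 mm high (x, y, z) on a thin steel plate 90 x 150 mm, with three upright slots in a row along y, 40 mm apart (28 x 37 mm inside, floor 4 mm above the bench). It holds the strap leaf, a marker and the hinge pin, in any order. Origin under its centre on the bench.
- marker: Bystander: black marker 19 mm thick, 120 mm long, standing in a caddy slot, its top about 124 mm above the bench. Origin at its lower end.
- pin: Bystander: the steel hinge pin, 8 mm thick, 118 mm long with a 16 mm head, standing in a caddy slot, top about 122 mm above the bench. Origin at its lower end.
- ink: Bystander: small black ink bottle, 36 mm across, 95 mm high, standing on the bench. Origin under its centre.
- tape: Bystander: roll of paper tape, 84 mm across, 25 mm high. Origin under its centre.
- driver: Bystander: screwdriver 190 mm long lying on the bench.
- tumbler: Bystander: steel tumbler, 66 mm across, 80 mm high. Origin under its centre.
- gloves: Bystander: carton of gloves 125 x 235 x 70 mm high. Origin under its centre.
- soap: Bystander: white soap bottle 64 mm across, 160 mm high. Origin under its centre.
Mind the look-alikes: they are no part of the job. What is shaped like the part that bears leaf_grip but turquoise is not meant. Leave any orange look-alike of the caddy alone.

How it is judged:
On the way, in this order (a step that is already met when the one before it is completed fails the run):
1. the strap leaf is drawn clear out of the caddy in the gripper (contact force between the fingers and leaf above 1.5 N and z of leaf_hole in the frame of caddy above 0.102 m), for 0.1 s.
2. its knuckle is between the fixed knuckles with the holes in line, held by the gripper (x of leaf_hole in the frame of jamb_axis between -0.004 and 0.004 m and y of leaf_hole in the frame of jamb_axis between -0.005 and 0.005 m and z of leaf_hole in the frame of jamb_axis between -0.004 and 0.004 m and angle between the y axis of leaf_hole and the y axis of jamb_axis, either way round below 0.12 rad and contact force between the fingers and leaf above 1.5 N), for 0.3 s.
At the end, for the whole second after the job is handed in: The gripper still holds the leaf, at rest, pressing on the jamb block with under 3 N; its bore centre is within 4 mm of the fixed bore axis (across and in height) and 5 mm of mid-gap along it; bore axes parallel within 0.12 rad (7 degrees) (all of step 2 and contact force between leaf and jamb below 3 N and linear speed of leaf below 0.02 m/s); the arm keeps its last pose, push and grip.
It fails at once if the leaf or the robot is rammed into the jamb block (over 30 N) (contact force between any of leaf, the arm, the fingers and jamb above 30 N).
It fails at once if a bystander on the bench is moved by more than 30 mm, or the marker or pin is pulled up or knocked out of the caddy (more than 40 mm) (distance of any of marker, pin from where it was at the start of the episode above 0.04 m or distance of any of ink, tape, driver, tumbler, gloves, soap from where it was at the start of the episode above 0.03 m).
It also fails if it takes over 48 s, if anything falls off the work surface, if the arm or the gripper's body presses on something with over 40 N, if the wrist force passes 120 N, or if a joint passes its speed limit or range.

## Working session

There is one attempt and no reset: what is moved stays moved. The work goes in short steps, Python scripts to look and compute and a tool call to move; the robot and the scene stay as the last step left them, time stands still between calls to the robot, and variables do not carry over. Pictures are saved under pics/ and viewed, and the job is handed in when it is done.

Besides the shell and the picture viewer there is one more tool, called after ">>>" as name(argument=value, ...), one argument or row to a line, values as JSON. step_arm: Moves the arm, as the interface text tells. Its arguments: {"type":"object","properties":{"moves":{"type":"array"},"newtons":{"type":"number"}},"required":["moves"]}

```bash
mkdir -p pics; ls
python3 - <<'E'
from cell import telemetry, camera
import cv2,numpy as np,pickle
s=telemetry.read_state();print(s)
for n in("scene","top","wrist"):
    c=camera(n);cv2.imwrite(f"pics/{n}0.png",c["img"]);pickle.dump(c,open(f"pics/{n}0.pkl","wb"))
    R=cv2.Rodrigues(np.array(c["rvec"]))[0];print(n,c["K"].tolist(),c["dist_coeffs"],(-R.T@np.array(c["tvec"]).ravel()).round(3),R[2].round(2))
E
```

```text
pics
{'time': 0.0, 'joint_positions': array([ 1.15126392,  0.60010215, -0.00252041,  1.60010535,  0.00179712,
        0.94291792, -0.07981308]), 'qd': array([-1.26725712e-03, -3.28195528e-04, -2.09716981e-03, -6.90345757e-05,
       -9.41621989e-05, -1.14766033e-03, -1.54705694e-03]), 'joint_efforts': array([ 8.22986440e-04, -7.65060139e+01,  1.49793349e+00, -2.52343780e+01,
       -5.23164030e-02,  1.69990811e-02,  1.97127792e-04]), 'ee_pos': array([ 0.24352703, -0.68237809,  0.22578565]), 'orientation': array([ 9.85341774e-01,  1.70590160e-01, -2.04495585e-04, -7.37593367e-04]), 'ft_force': array([ 0.12948542,  0.51505915, -0.15620621]), 'ft_torque': array([-0.02593107, -0.0319608 ,  0.03138176]), 'grip_width': 0.09317480171232864}
scene [[553.2559989406745, 0.0, 312.19585805455995], [0.0, 553.2559989406745, 237.2547417514495], [0.0, 0.0, 1.0]] [-0.00355466  0.          0.          0.          0.        ] [ 1.598 -0.051  1.127] [-0.73  0.04 -0.68]
top [[459.9812072379801, 0.0, 320.85515832068455], [0.0, 459.9812072379801, 233.66603724719485], [0.0, 0.0, 1.0]] [-0.0721462  0.         0.         0.         0.       ] [0.317 0.002 1.366] [ 0.16  0.   -0.99]
wrist [[390.47597392213066, 0.0, 314.6405161881173], [0.0, 390.47597392213066, 239.74325138401142], [0.0, 0.0, 1.0]] [0.00230228 0.         0.         0.         0.        ] [ 0.319 -0.654  0.384] [-0.27 -0.09 -0.96]
```

View pics/scene0.png

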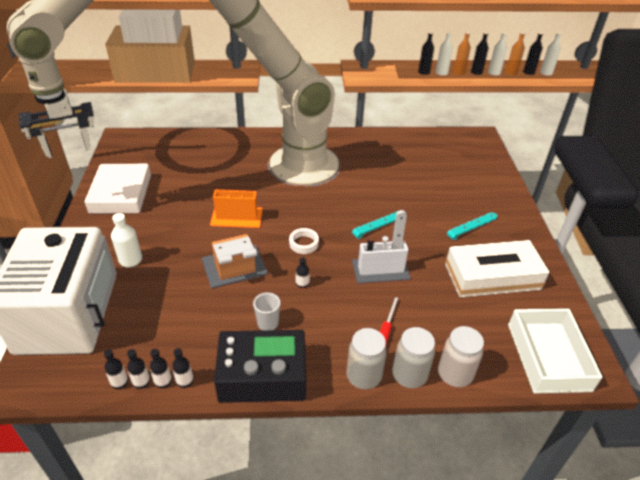

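View pics/top0.png

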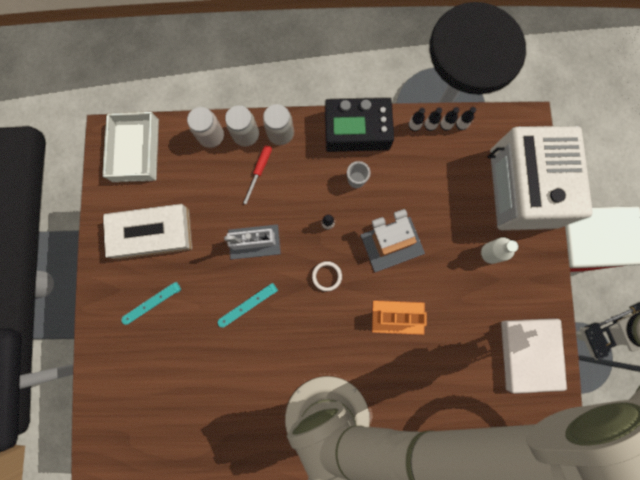

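View pics/wrist0.png

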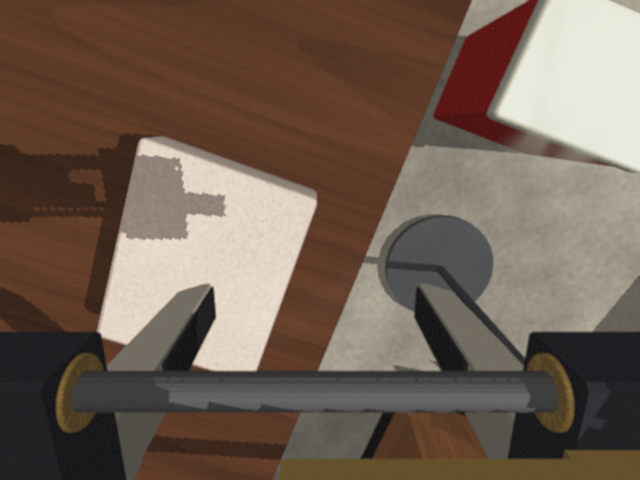

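The scene view shows the white caddy near (383,255) with the leaf in its right slot, top near (400,215). The jamb is at about (236,255). In the top view the caddy is at (252,240) and the jamb at (393,240). I'll zoom in and measure.

```bash
cat > h.py <<'E'
import cv2,numpy as np,pickle
def world(c,mask=None):
    d=c["depth"];v,u=np.nonzero((d>0)&(mask if mask is not None else True))
    R=cv2.Rodrigues(np.array(c["rvec"]))[0];t=np.array(c["tvec"]).ravel()
    n=cv2.undistortPoints(np.stack([u,v],1).astype(float)[:,None],c["K"],c["dist_coeffs"])[:,0]
    z=d[v,u].astype(float);P=np.c_[n*z[:,None],z]
    return (P-t)@R,u,v
def cast(c,uv,z=None):
    R=cv2.Rodrigues(np.array(c["rvec"]))[0];t=np.array(c["tvec"]).ravel()
    n=cv2.undistortPoints(np.array(uv,float).reshape(-1,1,2),c["K"],c["dist_coeffs"])[:,0]
    D=np.c_[n,np.ones(len(n))]@R;o=-R.T@t
    return o+D*((np.asarray(z)-o[2])/D[:,2])[:,None] if z is not None else (o,D)
E
python3 - <<'E'
from h import *
for n,b in(("scene",[(345,200,420,285),(195,225,275,290)]),("top",[(215,215,290,265),(355,205,430,275)])):
    c=pickle.load(open(f"pics/{n}0.pkl","rb"))
    W,u,v=world(c)
    ims=[]
    for (x0,y0,x1,y1) in b:
        ims.append(cv2.resize(cv2.resize(c["img"][y0:y1,x0:x1],None,fx=5,fy=5,interpolation=cv2.INTER_CUBIC),(400,400)) if 0 else cv2.resize(c["img"][y0:y1,x0:x1],None,fx=5,fy=5,interpolation=cv2.INTER_CUBIC))
        s=(u>=x0)&(u<x1)&(v>=y0)&(v<y1);w=W[s]
        for lo,hi in((.002,.01),(.08,.095),(.095,.104),(.104,.118),(.118,.13),(.13,.25)):
            k=w[(w[:,2]>lo)&(w[:,2]<hi)]
            if len(k)>3: print(n,x0,lo,len(k),k.mean(0).round(4),np.percentile(k,[3,97],axis=0).round(3).tolist())
    hh=max(i.shape[0] for i in ims)
    cv2.imwrite(f"pics/{n}0z.png",np.hstack([cv2.copyMakeBorder(i,0,hh-i.shape[0],0,0,0) for i in ims]))
E
```

```text
scene 345 0.002 1118 [0.4332 0.2196 0.0042] [[0.219, 0.116, 0.002], [0.569, 0.341, 0.009]]
scene 345 0.08 354 [0.5228 0.2046 0.0869] [[0.499, 0.143, 0.081], [0.542, 0.264, 0.094]]
scene 345 0.095 47 [0.5169 0.2083 0.0997] [[0.506, 0.158, 0.096], [0.531, 0.251, 0.103]]
scene 345 0.104 81 [0.5162 0.209  0.1112] [[0.504, 0.158, 0.104], [0.532, 0.253, 0.117]]
scene 345 0.118 61 [0.5151 0.2184 0.1235] [[0.504, 0.159, 0.119], [0.53, 0.253, 0.13]]
scene 345 0.13 223 [0.5064 0.2406 0.1681] [[0.5, 0.228, 0.132], [0.512, 0.254, 0.201]]
scene 195 0.002 1249 [ 0.4799 -0.2133  0.0053] [[0.328, -0.317, 0.002], [0.578, -0.105, 0.01]]
scene 195 0.08 441 [ 0.5109 -0.207   0.0915] [[0.469, -0.256, 0.084], [0.548, -0.162, 0.095]]
scene 195 0.095 265 [ 0.5294 -0.2034  0.0975] [[0.49, -0.248, 0.095], [0.58, -0.152, 0.103]]
scene 195 0.104 142 [ 0.5622 -0.1878  0.1095] [[0.544, -0.233, 0.105], [0.583, -0.143, 0.114]]
top 215 0.002 1153 [0.5195 0.2055 0.0045] [[0.453, 0.108, 0.002], [0.594, 0.315, 0.009]]
top 215 0.08 212 [0.517  0.1999 0.0883] [[0.496, 0.144, 0.081], [0.537, 0.262, 0.094]]
top 215 0.095 12 [0.5052 0.2065 0.0989] [[0.497, 0.159, 0.095], [0.516, 0.25, 0.104]]
top 215 0.104 17 [0.5096 0.2004 0.1113] [[0.499, 0.158, 0.105], [0.524, 0.249, 0.117]]
top 215 0.118 29 [0.5124 0.21   0.1219] [[0.499, 0.17, 0.119], [0.523, 0.242, 0.125]]
top 215 0.13 75 [0.5001 0.238  0.1782] [[0.497, 0.227, 0.133], [0.505, 0.251, 0.204]]
top 355 0.002 1420 [ 0.4942 -0.2043  0.0054] [[0.414, -0.313, 0.002], [0.61, -0.106, 0.01]]
top 355 0.08 642 [ 0.5056 -0.2042  0.0912] [[0.467, -0.254, 0.084], [0.552, -0.154, 0.095]]
top 355 0.095 368 [ 0.5195 -0.1996  0.0972] [[0.485, -0.246, 0.095], [0.558, -0.151, 0.102]]
top 355 0.104 152 [ 0.5572 -0.189   0.1098] [[0.537, -0.233, 0.105], [0.577, -0.145, 0.115]]
```

View pics/scene0z.png

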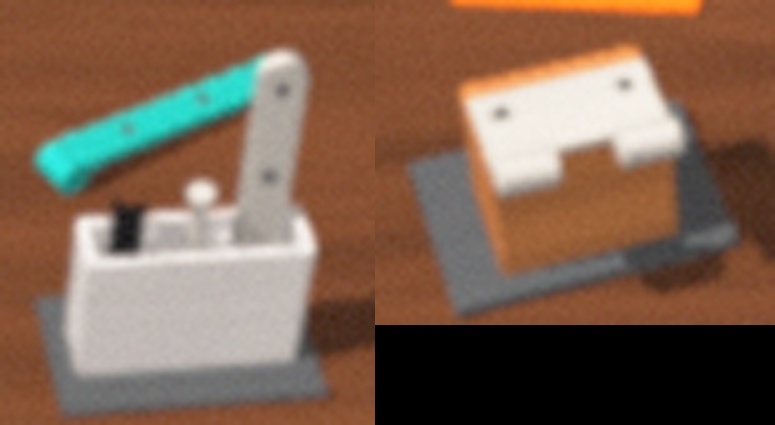

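View pics/top0z.png

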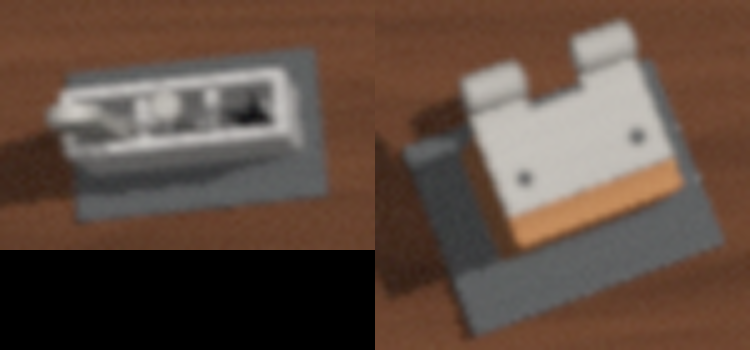

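```bash
cat > m.py <<'E'
from h import *
def leafpts(c,zlo=.128,box=None):
    W,u,v=world(c)
    s=(W[:,2]>zlo)&(W[:,2]<.22)&(abs(W[:,0]-.505)<.03)&(abs(W[:,1]-.24)<.03)
    return W[s],u[s],v[s]
E
python3 - <<'E'
from m import *
for n in("scene","top"):
    c=pickle.load(open(f"pics/{n}0.pkl","rb"));w,u,v=leafpts(c)
    # x = a + b*y + c*z plane fit, robust
    A=np.c_[np.ones(len(w)),w[:,1]-.24,w[:,2]-.16];k=np.ones(len(w),bool)
    for _ in range(5):
        p=np.linalg.lstsq(A[k],w[k,0],rcond=None)[0];r=w[:,0]-A@p;k=abs(r)<max(.002,2*r[k].std())
    print(n,len(w),k.sum(),p.round(4),r[k].std(),"ztop",w[:,2].max(),"yaw deg of normal",np.degrees(np.arctan(-p[1])),"tilt",np.degrees(np.arctan(p[2])))
    for z in np.arange(.13,.21,.01):
        b=w[(abs(w[:,2]-z)<.005)];
        if len(b)>2: print(round(z,3),len(b),b[:,:2].mean(0).round(4),b[:,1].min().round(4),b[:,1].max().round(4))
# caddy and jamb rectangles from top and scene at their heights
for n in("scene","top"):
    c=pickle.load(open(f"pics/{n}0.pkl","rb"));W,u,v=world(c)
    for nm,lo,hi,cx,cy in(("caddytop",.084,.096,.517,.205),("jambtop",.084,.1,.52,-.205),("knuck",.105,.118,.56,-.19)):
        s=(W[:,2]>lo)&(W[:,2]<hi)&(abs(W[:,0]-cx)<.08)&(abs(W[:,1]-cy)<.08)
        r=cv2.minAreaRect(W[s,:2].astype(np.float32)*1000);print(n,nm,s.sum(),r)
    for nm,lo,hi,cx,cy,R in(("knuck",.107,.118,.56,-.19,.06),):
        s=(W[:,2]>lo)&(W[:,2]<hi)&(abs(W[:,0]-cx)<R)&(abs(W[:,1]-cy)<R);p=W[s]
        _,l,ce=cv2.kmeans(p[:,:2].astype(np.float32),2,None,(3,50,1e-6),5,2);print(n,ce)
        d=ce[np.argmax(ce[:,1])]-ce[np.argmin(ce[:,1])];print("mid",ce.mean(0),"yaw",np.degrees(np.arctan2(-d[0],d[1])),np.linalg.norm(d))
E
```

```text
scene 230 191 [ 0.5069 -0.0767 -0.027 ] 0.0018586573676998422 ztop 0.20345159514312428 yaw deg of normal 4.386818495308949 tilt -1.545473510954283
0.13 18 [0.5076 0.2398] 0.2283 0.253
0.14 29 [0.5074 0.2409] 0.2283 0.2555
0.15 31 [0.507  0.2399] 0.2288 0.2538
0.16 32 [0.5066 0.2406] 0.2272 0.2548
0.17 24 [0.5066 0.2416] 0.2287 0.2542
0.18 36 [0.507  0.2404] 0.2275 0.2549
0.19 31 [0.5056 0.2409] 0.228 0.2546
0.2 29 [0.504  0.2396] 0.2284 0.25
top 75 64 [ 0.499  -0.1466  0.0121] 0.0014804916397838997 ztop 0.20719952114488824 yaw deg of normal 8.338187283003416 tilt 0.6914253720121603
0.13 4 [0.4987 0.2439] 0.234 0.2509
0.14 6 [0.5008 0.2312] 0.2271 0.238
0.15 7 [0.5002 0.2403] 0.2279 0.2519
0.16 7 [0.5002 0.234 ] 0.227 0.2487
0.17 6 [0.4996 0.2356] 0.2273 0.2483
0.18 8 [0.4989 0.238 ] 0.2276 0.2516
0.19 7 [0.4996 0.2345] 0.2278 0.2439
0.2 29 [0.5008 0.2401] 0.2297 0.2507
scene caddytop 260 ((519.8355712890625, 204.43917846679688), (46.410133361816406, 125.57797241210938), 4.654384613037109)
scene jambtop 651 ((521.8567504882812, -202.37802124023438), (100.3502426147461, 99.47998809814453), 17.79543685913086)
scene knuck 133 ((561.8574829101562, -188.4368133544922), (24.097816467285156, 97.98587799072266), 19.6525821685791)
scene [[ 0.551634   -0.15723246]
 [ 0.57174784 -0.22058053]]
mid [ 0.5616909  -0.18890649] yaw 17.615309 0.06646461
top caddytop 185 ((517.0855102539062, 204.11428833007812), (37.20780944824219, 121.22132873535156), 4.920991897583008)
top jambtop 961 ((521.0637817382812, -200.5811767578125), (100.00472259521484, 101.26837921142578), 18.54486846923828)
top knuck 146 ((557.4219970703125, -188.24864196777344), (19.302780151367188, 96.55485534667969), 18.02777862548828)
top [[ 0.5677212  -0.21943563]
 [ 0.5466546  -0.15691845]]
mid [ 0.5571879  -0.18817705] yaw 18.622429 0.0659712
```

```bash
cat > mv.py <<'E'
import sys,numpy as np
from scipy.spatial.transform import Rotation as R
from cell import telemetry
def tool(yaw):  # tool x at yaw deg, z down
    c,s=np.cos(np.radians(yaw)),np.sin(np.radians(yaw));return R.from_matrix(np.array([[c,s,0],[s,-c,0],[0,0,-1]]))
def rel(p,r):
    s=telemetry.read_state();R0=R.from_quat(s["orientation"])
    return (R0.inv().apply(np.array(p)-s["ee_pos"])/.3).round(4),((R0.inv()*r).as_rotvec()/(np.pi/2)).round(4)
E
python3 - <<'E'
from mv import *
for p,y in(((.30,-.60,.35),30),((.42,-.45,.36),50),((.47,-.38,.36),60),((.52,-.20,.36),80)): print(*rel(p,tool(y)))
E
```

```text
[ 0.2696 -0.1962 -0.4132] [-0.0007  0.     -0.1151]
[ 0.8144 -0.5327 -0.4463] [-7.000e-04 -1.000e-04 -3.373e-01]
[ 1.0498 -0.6964 -0.4461] [-7.000e-04 -2.000e-04 -4.484e-01]
[ 1.4084 -1.2055 -0.4456] [-7.000e-04 -3.000e-04 -6.706e-01]
```

>>> step_arm(
  moves=[
    [93,[0.1,-0.05,-0.2],[0,0,-0.05]],
    [93,[0.27,-0.2,-0.41],[0,0,-0.12]],
    [93,[0.4,-0.27,-0.44],[0,0,-0.2]],
    [93,[0.54,-0.37,-0.44],[0,0,-0.27]],
    [93,[0.68,-0.45,-0.44],[0,0,-0.33]],
    [93,[0.81,-0.53,-0.44],[0,0,-0.4]],
    [93,[0.95,-0.65,-0.44],[0,0,-0.45]],
    [93,[0.98,-0.75,-0.44],[0,0,-0.5]],
  ],
)

```text
time: 1.15
ee_pos: [0.447, -0.3687, 0.3579]
orientation: [0.843, 0.537, 0.001, -0.001]
ft_force: [-1.0, 0.1, -1.1]
grip_width: 0.0928
```

Run:
```python
from mv import *
print(telemetry.read_state()["joint_positions"])
for p,y in(((.54,-.25,.35),75),((.56,-.1,.33),85),((.503,.16,.31),95),((.503,.241,.30),95)): print(*rel(p,tool(y)))
```

```text
[ 0.79833623  0.31057888 -0.2750699   1.7631896   0.09191606  1.08165633
  0.05656495]
[0.4896 0.1139 0.0271] [-0.0004 -0.0014 -0.1108]
[ 0.9709 -0.0367  0.0949] [-0.0003 -0.0014 -0.2219]
[ 1.6761 -0.5748  0.1636] [-2.00e-04 -1.40e-03 -3.33e-01]
[ 1.9208 -0.6888  0.1975] [-2.00e-04 -1.40e-03 -3.33e-01]
```

>>> step_arm(
  moves=[
    [93,[0.2,0.03,0.01],[0,0,-0.05]],
    [93,[0.4,0.05,0.02],[0,0,-0.1]],
    [93,[0.6,0.05,0.04],[0,0,-0.15]],
    [93,[0.8,0.0,0.07],[0,0,-0.2]],
    [93,[0.97,-0.04,0.09],[0,0,-0.25]],
    [93,[1.0,-0.1,0.09],[0,0,-0.3]],
  ],
)

```text
time: 1.9
ee_pos: [0.547, -0.0799, 0.3309]
orientation: [0.692, 0.722, 0.001, -0.002]
ft_force: [-0.4, -1.0, -0.2]
grip_width: 0.0931
```

Run:
```python
from mv import *
print(telemetry.read_state()["joint_positions"])
for p,y in(((.503,.20,.31),95),((.503,.241,.27),95)): print(*rel(p,tool(y)))
```

```text
[ 0.41008826  0.3172236  -0.48208403  1.84705409  0.16604501  1.01782816
 -0.09579453]
[ 0.9381 -0.1063  0.0734] [-0.0001 -0.0026 -0.028 ]
[ 1.0741 -0.1003  0.2073] [-0.0001 -0.0026 -0.028 ]
```

>>> step_arm(
  moves=[
    [93,[0.2,-0.02,0.02],[0,0,-0.03]],
    [93,[0.4,-0.04,0.03],[0,0,-0.03]],
    [93,[0.6,-0.07,0.05],[0,0,-0.03]],
    [93,[0.8,-0.09,0.06],[0,0,-0.03]],
    [93,[0.94,-0.106,0.073],[0,0,-0.03]],
    [93,[0.94,-0.106,0.073],[0,0,-0.03]],
    [93,[0.94,-0.106,0.073],[0,0,-0.03]],
  ],
)

```text
time: 2.78
ee_pos: [0.5031, 0.1999, 0.3099]
orientation: [0.674, 0.738, 0.001, -0.001]
ft_force: [0.4, -0.3, 0.3]
grip_width: 0.0928
```

Run:
```python
from m import *
from mv import *
from cell import camera
print(telemetry.read_state()["joint_positions"],telemetry.read_state()["ee_pos"])
c=camera("wrist");pickle.dump(c,open("pics/w1.pkl","wb"));cv2.imwrite("pics/w1.png",c["img"])
```

```text
[-0.04453001  0.33449165 -0.57661743  1.89578994  0.21464148  0.97195417
 -0.62714991] [0.50310147 0.1998565  0.30989158]
```

View pics/w1.png

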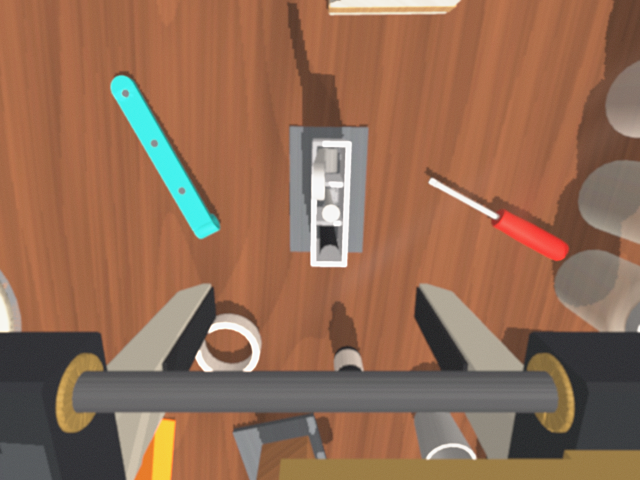

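Run:
```python
from m import *
c=pickle.load(open("pics/w1.pkl","rb"))
cv2.imwrite("pics/w1z.png",cv2.resize(c["img"][120:280,280:380],None,fx=5,fy=3.7,interpolation=cv2.INTER_CUBIC))
w,u,v=leafpts(c,.12)
for z in np.arange(.125,.22,.01):
    b=w[abs(w[:,2]-z)<.005]
    if len(b)>2: print(round(z,3),len(b),np.median(b[:,:2],0).round(4),b[:,:2].min(0).round(4),b[:,:2].max(0).round(4))
t=w[w[:,2]>.195];print(len(t),t.mean(0),cv2.minAreaRect(t[:,:2].astype(np.float32)*1000))
W,u,v=world(c);s=(abs(W[:,2]-.09)<.006)&(abs(W[:,0]-.517)<.05)&(abs(W[:,1]-.204)<.08);print("caddy",s.sum(),cv2.minAreaRect(W[s,:2].astype(np.float32)*1000))
```

```text
0.125 49 [0.5159 0.2117] [0.4994 0.21  ] [0.5226 0.2557]
0.135 8 [0.5023 0.2554] [0.4994 0.2551] [0.5053 0.2556]
0.145 12 [0.503  0.2554] [0.4985 0.2427] [0.5071 0.2556]
0.155 12 [0.5029 0.2553] [0.4985 0.2444] [0.5068 0.2556]
0.165 12 [0.5027 0.2553] [0.4985 0.2477] [0.5061 0.2555]
0.175 21 [0.5015 0.2552] [0.4978 0.2491] [0.5058 0.2556]
0.185 25 [0.5052 0.2519] [0.4978 0.2392] [0.5065 0.2555]
0.195 163 [0.5015 0.2511] [0.4971 0.2292] [0.5065 0.2553]
0.205 266 [0.5014 0.2424] [0.4973 0.2341] [0.5059 0.2507]
385 [0.5014443  0.24288811 0.20059461] ((501.4384460449219, 242.6857147216797), (7.7684712409973145, 23.72260284423828), 5.0624213218688965)
caddy 1311 ((517.525146484375, 204.8610382080078), (36.04195785522461, 124.59552001953125), 4.434713363647461)
```

View pics/w1z.png

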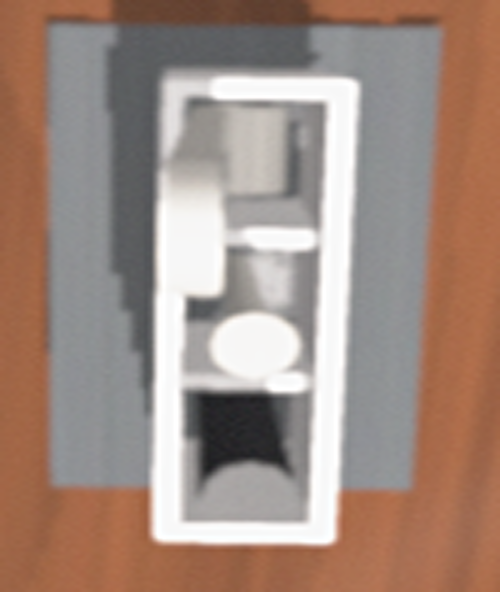

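The wrist view shows the knuckle tube to the +x side of the strap, with the leaf top at about (318,172). The leaf is nearly upright at x≈0.5025, y≈0.242, yaw ≈5°. I'll descend onto it now.

Run:
```python
from mv import *
for p,y in(((.5025,.242,.26),95),((.5025,.242,.148),95)): print(*rel(p,tool(y)))
```

```text
[0.1415 0.0101 0.1669] [-0.0002 -0.002   0.0011]
[0.1403 0.0102 0.5403] [-0.0002 -0.002   0.0011]
```

>>> step_arm(
  moves=[
    [93,[0.14,0.01,0.0],[0,-0.002,0.001]],
    [93,[0.14,0.01,0.1],[0,-0.002,0.001]],
    [93,[0.14,0.01,0.2],[0,-0.002,0.001]],
    [93,[0.14,0.01,0.3],[0,-0.002,0.001]],
    [93,[0.14,0.01,0.4],[0,-0.002,0.001]],
    [93,[0.14,0.01,0.5],[0,-0.002,0.001]],
    [93,[0.14,0.01,0.54],[0,-0.002,0.001]],
    [93,[0.14,0.01,0.54],[0,-0.002,0.001]],
    [93,[0.14,0.01,0.54],[0,-0.002,0.001]],
  ],
)

```text
time: 3.95
ee_pos: [0.5031, 0.2419, 0.1491]
orientation: [0.676, 0.737, 0.001, 0.0]
ft_force: [-0.3, 0.1, 0.3]
grip_width: 0.093
```

>>> step_arm(
  moves=[
    [40,[0,0,0],[0,0,0]],
    [25,[0,0,0],[0,0,0]],
    [15,[0,0,0],[0,0,0]],
    [5,[0,0,0],[0,0,0]],
    [0,[0,0,0],[0,0,0]],
    [0,[0,0,0],[0,0,0]],
    [0,[0,0,0],[0,0,0]],
    [0,[0,0,0],[0,0,0]],
  ],
  newtons=40,
)

```text
time: 4.95
ee_pos: [0.5031, 0.2419, 0.1491]
orientation: [0.676, 0.737, 0.001, 0.0]
ft_force: [0.5, -0.5, 1.1]
grip_width: 0.0177
```

>>> step_arm(
  moves=[
    [0,[0,0,0],[0,0,0]],
    [0,[0,0,0],[0,0,0]],
    [0,[0,0,0],[0,0,0]],
    [0,[0,0,0],[0,0,0]],
    [0,[0,0,0],[0,0,0]],
  ],
  newtons=40,
)

```text
time: 5.58
ee_pos: [0.5043, 0.2421, 0.1493]
orientation: [0.676, 0.737, 0.002, 0.001]
ft_force: [4.9, 0.2, -2.4]
grip_width: 0.008
```

Gripped at 8 mm. Next is the lift.

>>> step_arm(
  moves=[
    [0,[0,0,-0.03],[0,0,0]],
    [0,[0,0,-0.1],[0,0,0]],
    [0,[0,0,-0.18],[0,0,0]],
    [0,[0,0,-0.26],[0,0,0]],
    [0,[0,0,-0.34],[0,0,0]],
    [0,[0,0,-0.42],[0,0,0]],
    [0,[0,0,-0.5],[0,0,0]],
    [0,[0,0,-0.57],[0,0,0]],
    [0,[0,0,-0.57],[0,0,0]],
    [0,[0,0,-0.57],[0,0,0]],
  ],
  newtons=50,
)

```text
time: 6.82
ee_pos: [0.503, 0.2414, 0.3193]
orientation: [0.676, 0.737, 0.001, 0.0]
ft_force: [-0.1, -0.0, -3.4]
grip_width: 0.0081
```

Run:
```python
from m import *
from mv import *
from cell import camera
s=telemetry.read_state();print(s["joint_positions"],s["ee_pos"],s["grip_width"])
ims=[]
for n in("scene","top"):
    c=camera(n);pickle.dump(c,open(f"pics/{n}2.pkl","wb"))
    R_=cv2.Rodrigues(np.array(c["rvec"]))[0];uv=cv2.projectPoints(np.array([[.503,.242,.22]]),np.array(c["rvec"]),np.array(c["tvec"]),c["K"],c["dist_coeffs"])[0].ravel().astype(int);print(n,uv)
    ims.append(cv2.resize(c["img"][uv[1]-60:uv[1]+60,uv[0]-40:uv[0]+40],None,fx=4.8,fy=4.8,interpolation=2))
cv2.imwrite("pics/lift.png",np.hstack(ims))
for n in("scene","top"):
    c=pickle.load(open(f"pics/{n}2.pkl","rb"));W,u,v=world(c)
    R0=R.from_quat(s["orientation"]);L=R0.inv().apply(W-s["ee_pos"])  # tool frame
    k=(abs(L[:,0])<.04)&(abs(L[:,1])<.04)&(L[:,2]>.01)&(L[:,2]<.16);L=L[k]
    for z in np.arange(.015,.16,.01):
        b=L[abs(L[:,2]-z)<.005]
        if len(b)>2: print(n,round(z,3),len(b),np.median(b[:,:2],0).round(4),np.percentile(b[:,:2],[2,98],axis=0).round(4).tolist())
    print("zmax",np.sort(L[:,2])[-10:].round(4))
```

```text
[-0.11251608  0.34984042 -0.58679892  1.84974512  0.22678239  1.00736211
 -0.70667412] [0.50303785 0.24139607 0.31925972] 0.00812716276271262
scene [403 206]
top [226 235]
scene 0.015 30 [-0.0055  0.0051] [[-0.0144, 0.001], [0.0102, 0.0108]]
scene 0.025 35 [-0.0005  0.0044] [[-0.0137, 0.0], [0.0123, 0.0092]]
scene 0.035 33 [-0.0017  0.0038] [[-0.0142, -0.0026], [0.0123, 0.009]]
scene 0.045 35 [-0.0023  0.0039] [[-0.0136, -0.0026], [0.0118, 0.0077]]
scene 0.055 34 [-0.0008  0.004 ] [[-0.0135, -0.001], [0.012, 0.0098]]
scene 0.065 33 [-0.0024  0.0051] [[-0.0134, -0.0002], [0.0111, 0.009]]
scene 0.075 34 [-0.0029  0.0039] [[-0.0132, -0.0019], [0.0125, 0.0099]]
scene 0.085 31 [-0.0018  0.0037] [[-0.0133, -0.0008], [0.0109, 0.0093]]
scene 0.095 36 [-0.0026  0.0044] [[-0.0144, 0.0002], [0.0121, 0.0084]]
scene 0.105 26 [-0.0024  0.0042] [[-0.0136, -0.0], [0.0115, 0.0085]]
scene 0.115 34 [-0.0013  0.0038] [[-0.0139, -0.0035], [0.012, 0.0114]]
scene 0.125 56 [-0.0013  0.0096] [[-0.0134, 0.0014], [0.0114, 0.0207]]
scene 0.135 35 [-0.0016  0.0161] [[-0.0136, -0.0014], [0.0116, 0.0207]]
scene 0.145 10 [-0.0102  0.0058] [[-0.0131, -0.0012], [0.0079, 0.0146]]
zmax [0.1401 0.1401 0.1412 0.1413 0.1413 0.1415 0.1432 0.1433 0.1434 0.144 ]
zmax []
```

View pics/lift.png

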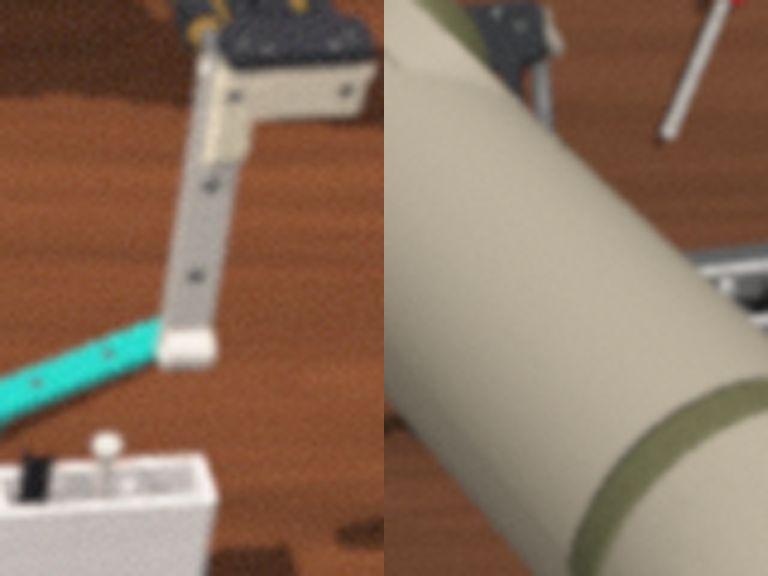

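Run:
```python
from mv import *
H=np.array([.559,-.189,.101]);y=108.2
T=H-tool(y).apply([-.001,.007,.1335]);print(T)
for f,z in((.25,.32),(.5,.32),(.75,.32),(1,.32)):
    a=np.array([.503,.2414]);p=a+(T[:2]-a)*f; p[0]+=.03*np.sin(np.pi*f); print(*rel([*p,z],tool(95+13.2*f)))
```

```text
[ 0.55203786 -0.19023637  0.2345    ]
[-0.3679  0.0795 -0.0032] [ 0.0006 -0.0002 -0.0371]
[-0.7323  0.1183 -0.0033] [ 0.0006 -0.0002 -0.0738]
[-1.0917  0.0987 -0.0034] [ 0.0006 -0.0002 -0.1105]
[-1.4475  0.0379 -0.0036] [ 0.0006 -0.0002 -0.1471]
```

>>> step_arm(
  moves=[
    [0,[-0.05,0.01,0],[0,0,0]],
    [0,[-0.14,0.03,0],[0,0,-0.01]],
    [0,[-0.25,0.055,0],[0,0,-0.025]],
    [0,[-0.37,0.08,0],[0,0,-0.037]],
    [0,[-0.5,0.1,0],[0,0,-0.05]],
    [0,[-0.62,0.11,0],[0,0,-0.06]],
    [0,[-0.73,0.118,0],[0,0,-0.074]],
    [0,[-0.82,0.12,0],[0,0,-0.085]],
    [0,[-0.88,0.12,0],[0,0,-0.09]],
    [0,[-0.88,0.12,0],[0,0,-0.09]],
  ],
)

```text
time: 8.18
ee_pos: [0.5616, -0.0211, 0.3183]
orientation: [0.624, 0.782, -0.0, -0.0]
ft_force: [-1.0, 0.4, -2.6]
grip_width: 0.0076
```

Run:
```python
from mv import *
print(telemetry.read_state()["joint_positions"],telemetry.read_state()["grip_width"])
print(*rel([.552,-.1902,.32],tool(108.2)))
```

```text
[ 0.34628208  0.35164881 -0.55250005  1.84304184  0.21565787  1.00695056
 -0.07074385] 0.007569340568502446
[-0.5426 -0.1565 -0.0055] [-0.0003  0.     -0.0594]
```

>>> step_arm(
  moves=[
    [0,[-0.06,-0.02,0],[0,0,-0.01]],
    [0,[-0.15,-0.04,0],[0,0,-0.02]],
    [0,[-0.26,-0.08,0],[0,0,-0.03]],
    [0,[-0.37,-0.11,0],[0,0,-0.04]],
    [0,[-0.46,-0.135,0],[0,0,-0.05]],
    [0,[-0.52,-0.15,0],[0,0,-0.059]],
    [0,[-0.543,-0.156,-0.005],[0,0,-0.059]],
    [0,[-0.543,-0.156,-0.005],[0,0,-0.059]],
    [0,[-0.543,-0.156,-0.005],[0,0,-0.059]],
  ],
)

```text
time: 9.3
ee_pos: [0.5523, -0.189, 0.3199]
orientation: [0.586, 0.81, 0.0, -0.0]
ft_force: [0.3, -0.0, -3.0]
grip_width: 0.0075
```

```bash
cat > chk.py <<'E'
import sys
from m import *
from mv import *
from cell import camera
tag=sys.argv[1]
s=telemetry.read_state();R0=R.from_quat(s["orientation"]);print(s["ee_pos"].round(4),R0.as_matrix()[:,1].round(3),s["grip_width"],s["ft_force"])
for n in("scene","top","wrist"):
    c=camera(n);pickle.dump(c,open(f"pics/{n}{tag}.pkl","wb"));cv2.imwrite(f"pics/{n}{tag}.png",c["img"])
    if n=="scene":cv2.imwrite(f"pics/{n}{tag}z.png",cv2.resize(c["img"][160:300,185:285],None,fx=4.2,fy=4.2,interpolation=2))
E
python3 chk.py 3
```

```text
[ 0.5523 -0.189   0.3199] [ 0.95   0.313 -0.   ] 0.007462063080480009 [ 0.32407025 -0.04396464 -3.0292113 ]
```

View pics/scene3z.png

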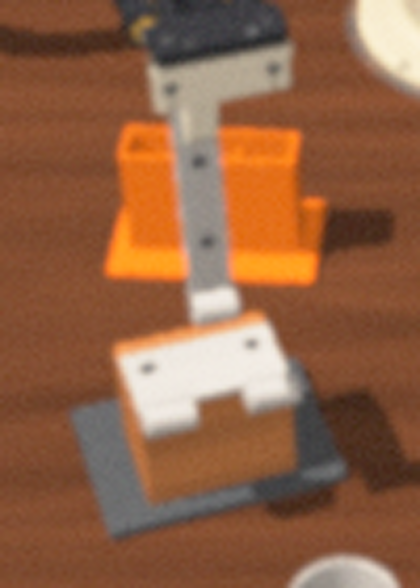

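View pics/wrist3.png

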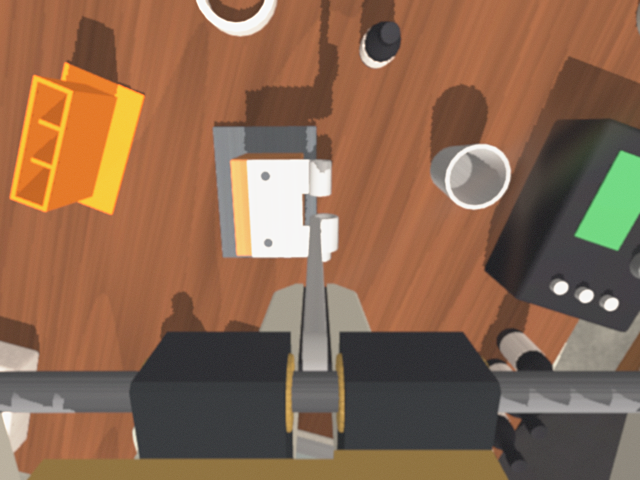

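View pics/top3.png

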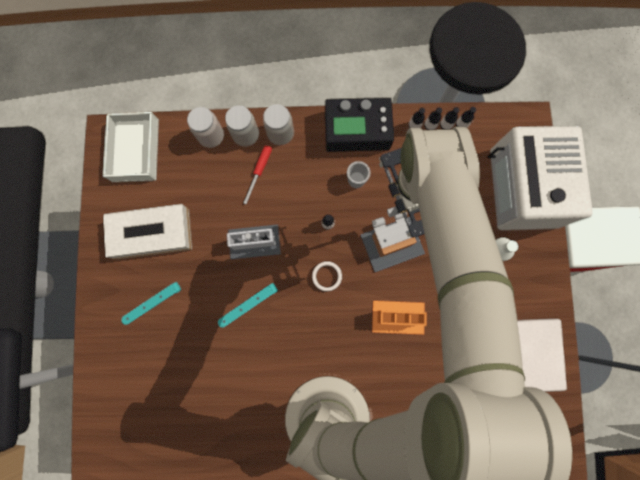

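```bash
cat > rel.py <<'E'
import sys
from m import *
from mv import *
def ana(n,tag,zk):
    c=pickle.load(open(f"pics/{n}{tag}.pkl","rb"));W,u,v=world(c)
    th=np.radians(18.2);e=np.array([np.cos(th),np.sin(th)]);f=np.array([-e[1],e[0]])
    o=np.array([.559,-.189]);a=(W[:,:2]-o)@e;b=(W[:,:2]-o)@f;z=W[:,2]
    k=(abs(a)<.03)&(abs(b)<.06)&(z>.104)&(z<.12)
    for nm,q in(("k+",k&(b>0)),("k-",k&(b<0)),("loose",(abs(a)<.03)&(abs(b)<.03)&(abs(z-zk)<.012)),("strap",(abs(a)<.03)&(abs(b)<.03)&(z>zk+.02)&(z<zk+.08))):
        if q.sum()>5: print(n,nm,q.sum(),"a",np.percentile(a[q],[2,50,98]).round(4),"b",np.percentile(b[q],[1,50,99]).round(4),"z",np.percentile(z[q],[2,50,98]).round(4))
if __name__=="__main__":
    for n in("scene","wrist","top"): ana(n,sys.argv[1],float(sys.argv[2]))
E
python3 rel.py 3 .186; python3 rel.py 0 .3
python3 -c "
from h import *
for n in('scene','wrist'):
    c=pickle.load(open('pics/%s3.pkl'%n,'rb'))
    p=cv2.projectPoints(np.array([[.559,-.189,.187]]),np.array(c['rvec']),np.array(c['tvec']),c['K'],c['dist_coeffs'])[0];print(p)
"
```

```text
scene k+ 71 a [-0.0063  0.0036  0.011 ] b [0.017  0.0322 0.0481] z [0.1043 0.1096 0.1144]
scene k- 69 a [-0.0076  0.004   0.0119] b [-0.0488 -0.0338 -0.0181] z [0.1041 0.1094 0.1133]
scene loose 95 a [-0.0057  0.0084  0.0144] b [-0.0114 -0.0003  0.0141] z [0.1798 0.1916 0.1976]
scene strap 202 a [-0.0071 -0.0023  0.0022] b [-0.0117  0.0007  0.0138] z [0.2071 0.2355 0.2643]
wrist k+ 736 a [-0.0113 -0.0019  0.0078] b [0.018  0.0341 0.0496] z [0.1047 0.1106 0.1129]
wrist k- 67 a [0.0014 0.0044 0.0085] b [-0.0478 -0.0436 -0.0388] z [0.1062 0.1104 0.1122]
wrist loose 692 a [-0.0073  0.0041  0.0114] b [-0.0102  0.0066  0.0154] z [0.1777 0.1946 0.1973]
wrist strap 320 a [-0.0098 -0.0057 -0.0022] b [0.0146 0.0152 0.0157] z [0.2074 0.2412 0.2656]
top k+ 78 a [-0.0114 -0.0021  0.0074] b [0.0187 0.0348 0.0495] z [0.1042 0.1096 0.115 ]
top k- 32 a [-0.012  -0.0064 -0.0005] b [-0.0475 -0.0248 -0.0163] z [0.1044 0.1096 0.116 ]
top loose 34 a [-0.0102  0.004   0.0114] b [-0.0041  0.0125  0.0166] z [0.1771 0.1913 0.1976]
top strap 33 a [-0.0103 -0.0094 -0.0026] b [0.0004 0.0147 0.0164] z [0.2096 0.2354 0.2633]
scene k+ 73 a [-0.0064  0.0034  0.0122] b [0.0165 0.0317 0.048 ] z [0.1045 0.1094 0.1148]
scene k- 69 a [-0.0051  0.0026  0.0118] b [-0.0491 -0.0343 -0.0183] z [0.1045 0.1092 0.1139]
top k+ 74 a [-0.0108 -0.0019  0.0078] b [0.019  0.0353 0.0496] z [0.1048 0.1095 0.1146]
top k- 79 a [-0.0105 -0.0015  0.008 ] b [-0.0466 -0.0314 -0.0159] z [0.1046 0.1096 0.1156]
[[[235.14102569 232.01967721]]]
[[[322.24857103 235.09879979]]]
```

```bash
cat > circ.py <<'E'
import sys
from m import *
from scipy.optimize import least_squares
def fit(n,tag,zk,nm="loose"):
    c=pickle.load(open(f"pics/{n}{tag}.pkl","rb"));W,u,v=world(c)
    th=np.radians(18.2);e=np.array([np.cos(th),np.sin(th)]);f=np.array([-e[1],e[0]])
    o=np.array([.559,-.189]);a=(W[:,:2]-o)@e;b=(W[:,:2]-o)@f;z=W[:,2]
    if nm=="loose": q=(abs(b)<.011)&(abs(z-zk)<.014)&(a>-.001)&(a<.02)
    else: q=(abs(a)<.016)&(((b>.02)&(b<.046)) if nm=="k+" else ((b<-.02)&(b>-.046)))&(z>.099)&(z<.118)&(a>-.006)
    if q.sum()<8: return
    p=np.c_[a,z][q]
    r=least_squares(lambda x:np.hypot(p[:,0]-x[0],p[:,1]-x[1])-.011,[0,zk-.0 if nm=="loose" else .101],loss="soft_l1",f_scale=.001)
    print(n,nm,q.sum(),"a,z",r.x.round(4),"rms",np.sqrt(np.mean(r.fun**2)).round(4), "b",b[q].min().round(4),b[q].max().round(4))
tag=sys.argv[1];zk=float(sys.argv[2])
for n in("scene","wrist","top"):
    for nm in("k+","k-","loose"):
        try: fit(n,tag,zk,nm)
        except FileNotFoundError: pass
E
python3 circ.py 3 .186;python3 circ.py 0 .3
```

```text
scene k+ 69 a,z [-0.0008  0.1003] rms 0.0023 b 0.0206 0.046
scene k- 69 a,z [-0.0017  0.1008] rms 0.0026 b -0.0457 -0.0201
scene loose 75 a,z [0.0006 0.1852] rms 0.0026 b -0.0109 0.0108
wrist k+ 441 a,z [-0.0017  0.101 ] rms 0.0006 b 0.02 0.046
wrist k- 57 a,z [-0.0014  0.1012] rms 0.0006 b -0.0458 -0.0385
wrist loose 430 a,z [0.0006 0.1853] rms 0.0006 b -0.0106 0.011
top k+ 47 a,z [-0.0016  0.1005] rms 0.002 b 0.02 0.046
top k- 9 a,z [0.0027 0.102 ] rms 0.0012 b -0.0332 -0.02
top loose 11 a,z [-0.0005  0.1859] rms 0.0014 b -0.0015 0.0108
scene k+ 72 a,z [-0.001   0.1005] rms 0.0025 b 0.02 0.0459
scene k- 71 a,z [-0.0004  0.0994] rms 0.0026 b -0.046 -0.0203
top k+ 47 a,z [-0.0018  0.1006] rms 0.0019 b 0.0207 0.0456
top k- 46 a,z [-0.0012  0.1002] rms 0.0021 b -0.0451 -0.0202
```

The wrist and scene fits agree. The loose bore sits 2.1 mm too far along the jamb's +x, 1.6 mm too far along +y, and 84 mm above the axis. I'll correct sideways and come partway down.

>>> step_arm(
  moves=[
    [0,[-0.005,-0.007,0.0],[0,0,0]],
    [0,[-0.005,-0.007,0.03],[0,0,0]],
    [0,[-0.005,-0.007,0.07],[0,0,0]],
    [0,[-0.005,-0.007,0.11],[0,0,0]],
    [0,[-0.005,-0.007,0.14],[0,0,0]],
    [0,[-0.005,-0.007,0.15],[0,0,0]],
    [0,[-0.005,-0.007,0.15],[0,0,0]],
    [0,[-0.005,-0.007,0.15],[0,0,0]],
  ],
)

```text
time: 10.45
ee_pos: [0.551, -0.1915, 0.2753]
orientation: [0.586, 0.81, 0.0, 0.0]
ft_force: [-0.1, -0.6, -1.9]
grip_width: 0.0081
```

```bash
python3 chk.py 4; python3 circ.py 4 .140; python3 rel.py 4 .140 | grep -v top
```

```text
[ 0.551  -0.1915  0.2753] [0.95  0.313 0.   ] 0.008106194781235972 [-0.09351244 -0.60348775 -1.94987728]
scene k+ 67 a,z [-0.0014  0.1004] rms 0.0019 b 0.0207 0.0458
scene k- 75 a,z [-0.0008  0.1014] rms 0.0027 b -0.0457 -0.02
scene loose 59 a,z [-0.0017  0.1408] rms 0.0025 b -0.011 0.011
wrist k+ 581 a,z [-0.0016  0.1009] rms 0.0006 b 0.02 0.046
wrist k- 264 a,z [-0.0012  0.101 ] rms 0.0006 b -0.0457 -0.0258
wrist loose 392 a,z [-0.0014  0.1407] rms 0.0007 b -0.0109 0.011
top k+ 48 a,z [-0.0021  0.1006] rms 0.0018 b 0.0204 0.0457
top loose 12 a,z [-0.0029  0.1425] rms 0.0016 b -0.0027 0.01
scene k+ 69 a [-0.0069  0.0037  0.0113] b [0.0168 0.033  0.0483] z [0.1047 0.1098 0.1139]
scene k- 74 a [-0.007   0.0041  0.0123] b [-0.0489 -0.0339 -0.018 ] z [0.1044 0.1093 0.1144]
scene loose 81 a [-0.0079  0.0059  0.0122] b [-0.0134 -0.001   0.0125] z [0.1323 0.1451 0.1516]
scene strap 189 a [-0.0101 -0.0044  0.0009] b [-0.0136 -0.0014  0.0126] z [0.1616 0.1913 0.2181]
wrist k+ 940 a [-0.011  -0.0018  0.0084] b [0.0181 0.0342 0.0495] z [0.1048 0.1105 0.113 ]
wrist k- 267 a [-0.0014  0.0038  0.0086] b [-0.0479 -0.0364 -0.026 ] z [0.1061 0.1107 0.1128]
wrist loose 650 a [-0.0091  0.0027  0.0094] b [-0.0119  0.0047  0.0136] z [0.1332 0.1496 0.1519]
wrist strap 311 a [-0.0118 -0.0082 -0.0042] b [0.0128 0.0135 0.0139] z [0.1625 0.195  0.219 ]
```

Everything lines up sideways in both views, so I'll lower the remaining 39.8 mm slowly.

>>> step_arm(
  moves=[
    [0,[0,0,0.015],[0,0,0]],
    [0,[0,0,0.03],[0,0,0]],
    [0,[0,0,0.045],[0,0,0]],
    [0,[0,0,0.06],[0,0,0]],
    [0,[0,0,0.08],[0,0,0]],
    [0,[0,0,0.1],[0,0,0]],
    [0,[0,0,0.12],[0,0,0]],
    [0,[0,0,0.133],[0,0,0]],
    [0,[0,0,0.133],[0,0,0]],
    [0,[0,0,0.133],[0,0,0]],
  ],
)

```text
time: 11.85
ee_pos: [0.551, -0.1915, 0.2355]
orientation: [0.586, 0.81, 0.0, 0.0]
ft_force: [-0.4, 0.4, -1.9]
grip_width: 0.008
```

```bash
python3 chk.py 5; python3 circ.py 5 .101; python3 rel.py 5 .101 | grep -v top
```

```text
[ 0.551  -0.1915  0.2355] [0.95  0.313 0.   ] 0.008016699103692168 [-0.35902258  0.35949948 -1.89430085]
scene k+ 68 a,z [-0.0015  0.1008] rms 0.0025 b 0.0208 0.0457
scene k- 71 a,z [-0.0003  0.1   ] rms 0.0026 b -0.046 -0.0211
scene loose 55 a,z [-0.0019  0.1011] rms 0.0026 b -0.0105 0.0104
wrist k+ 698 a,z [-0.0016  0.1009] rms 0.0006 b 0.02 0.0459
wrist k- 328 a,z [-0.0014  0.1011] rms 0.0006 b -0.0419 -0.0202
wrist loose 395 a,z [-0.0013  0.101 ] rms 0.0007 b -0.011 0.0109
top k+ 47 a,z [-0.0014  0.1006] rms 0.0024 b 0.0201 0.046
top loose 11 a,z [-0.0015  0.1004] rms 0.0015 b -0.0023 0.0102
scene k+ 106 a [-0.0072  0.003   0.0123] b [0.0002 0.0241 0.0484] z [0.1042 0.1098 0.119 ]
scene k- 117 a [-0.0081  0.0025  0.0122] b [-0.0487 -0.0239 -0.0005] z [0.1048 0.1093 0.1184]
scene loose 193 a [-0.0274  0.0044  0.0125] b [-0.0298 -0.0016  0.0292] z [0.0915 0.1058 0.1124]
scene strap 176 a [-0.0088 -0.0042  0.0008] b [-0.0138 -0.001   0.0123] z [0.1221 0.1509 0.1804]
wrist k+ 1534 a [-0.0112 -0.0009  0.0083] b [0.0008 0.0295 0.0495] z [0.1055 0.1107 0.1133]
wrist k- 637 a [-0.0022  0.0034  0.009 ] b [-0.0399 -0.0196 -0.0003] z [0.1046 0.1108 0.113 ]
wrist loose 2692 a [-0.0293 -0.009   0.0091] b [-0.0292  0.0053  0.0296] z [0.0935 0.0969 0.1125]
wrist strap 312 a [-0.0117 -0.0081 -0.0041] b [0.0128 0.0133 0.0137] z [0.1227 0.1561 0.1797]
```

View pics/scene5z.png

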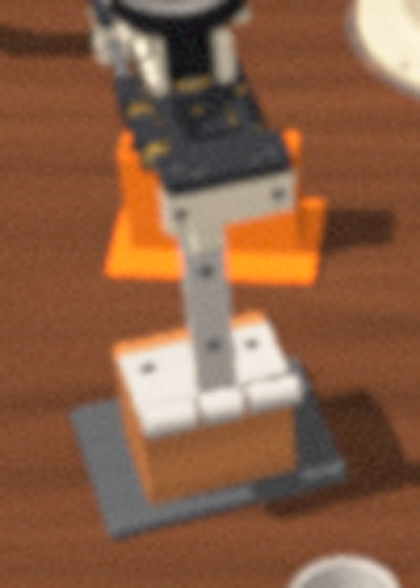

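View pics/wrist5.png

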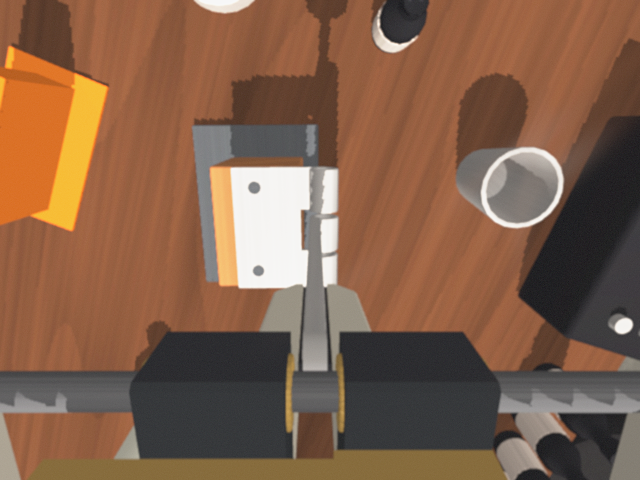

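The three knuckles form one straight line: scene (220,400), wrist (327,180) to (327,265). I'll hold briefly, then hand in.

>>> step_arm(
  moves=[
    [0,[0,0,0],[0,0,0]],
    [0,[0,0,0],[0,0,0]],
    [0,[0,0,0],[0,0,0]],
    [0,[0,0,0],[0,0,0]],
  ],
)

```text
time: 12.5
ee_pos: [0.551, -0.1915, 0.2356]
orientation: [0.586, 0.81, -0.0, 0.0]
ft_force: [-0.4, 0.3, -3.4]
grip_width: 0.0078
```

Run:
```python
from cell import workorder,telemetry
s=telemetry.read_state();print(s["time"],s["ee_pos"],s["ft_force"],s["grip_width"])
print(workorder.job_done())
```

```text
12.5 [ 0.55099779 -0.19154842  0.23558032] [-0.38883063  0.25571186 -3.37493339] 0.007843395488190325
the job is handed in; nothing more can be done
None
```

I gripped the leaf by its strap at about 50 N, lifted it straight out of the caddy and lowered its knuckle between the fixed ones. It was hanging there in line when I handed the job in at 12.5 s; the hand-in gives no verdict.

- **Alignment:** the wrist-camera circle fits put the loose bore within about 0.3 mm of the fixed bore axis, both across and in height. It is within about 0.5 mm of mid-gap, and the bore axes looked parallel to within about 1°.
- **Other views:** the scene and top cameras agreed to within about 2 mm, but their depth is noisier. The top camera could hardly see the far fixed knuckle past the arm.
- **Contact:** the last wrist reading was about 3.4 N downward, roughly the leaf's own weight. Sideways it was under 0.5 N, so I saw no sign of the leaf pressing on the block.
- **Bystanders:** I saw nothing displaced in the pictures. I did not measure their positions again at the end.

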